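Clear the shield plate and hold the reactor door at 45 degrees

ROBOT

A 6-joint arm with a two-finger parallel gripper is mounted at the origin on the work surface. World frame = base frame: x ahead of the robot, y to its left, z up, the work surface at z = 0. Lengths are in m, angles in rad, forces in N, time in s.
With the tool pointing down it reaches from about 0.35 to 0.95 m from the base axis. Payload 17.4 kg.
Tool frame: the origin (TCP) lies at the very end of the fingers, on their centre line; the grasp point (between the pads) lies 19 mm behind it; z points along the fingers, y is the direction in which the jaws open and shut (so a half turn about z gives the same grasp; the last joint's range is limited). The gripper opens to 93 mm and grips with 3 to 60 N. Pads are 15 mm wide; open, the fingers measure 128 mm over their backs; the gripper's body (75 mm by 188 mm) begins 65 mm behind the grasp point.
Start: joints at [1.162, 0.116, 1.442, -0, 1.584, -0.038], TCP at [0.245, 0.629, 0.219] pointing down, gripper open.
Joint ranges: [-2.83, 2.83], [-0.83, 2.19], [0.07, 2.5], [-1.14, 4.28], [0.01, 3], [-2.97, 2.97]. Speed limits (rad/s): [1.89, 1.89, 2.22, 3.14, 3.14, 3.14].

INTERFACE

Orientations are given as a 3x3 rotation matrix whose columns are the frame's x, y, z axes.
In Python, from cell import manip, read_camera, get_calibration gives the robot as it stands.
- The arm moves only by the shell command python3 -m handwheel 'ROWS' [OPENING] [FORCE]. ROWS is JSON, a list of rows, each an object of numbers: "x", "y", "z": the shift along the tool's x, y, z in cm; "twist": the turn about the tool's z in degrees. A call has exactly 5 rows; each row shifts and turns the commanded pose from where the row before left it, along the tool's axes as they then stand; what a row does not reach is not made up. A row lasts 1/8 s, in which the tool goes at most 62.5 mm and 10.7 degrees, less where a joint would pass 70% of its speed; a pose out of reach is approached as far as the arm can. A call with a gripper value outside its range is refused whole. OPENING is the gripper command: -1 is shut, 1 is fully open, values between are in proportion, set as the call begins (- or left out, the last holds). The fingers move at their own pace and stop on an object; FORCE is the grip in N (left out, the last holds). Time passes only in rows, so rows that do not move let the fingers close, or fill a call up. It gives the time, the measured TCP pose, the force and the opening at its end, in the units of the state.
- manip.state(): the state, without advancing time (a new reading comes with each control period).
- read_camera(name): name is "scene" or "side" or "wrist"; returns the picture (400x640x3 uint8, blue, green, red); there is no depth.
- get_calibration(name): a dict with "fx", "fy", "cx", "cy" (pixels), "origin" and "attitude" of the camera in the world. Camera axes: x right, y down, z forward; pixel columns grow to the right and rows downward; lengths in m; the calibration is good to about 2 mm. A picture is of the moment at which its call begins: read the wrist's pose just before it. get_calibration takes no time and is no camera call; for the wrist camera it gives the pose at the moment of the call.
- manip.job_done(): hands the job in, once; it reports no verdict.
The state is a dict: "time": time; "qpos": joint angles; "qd": joint speeds; "effort": joint torques, N m; "tcp_pos": TCP position; "orientation": TCP orientation; "contact_force": force on the tool from outside, world axes, zero at the start; "moment": the same for the moment, N m; "gripper_width": finger opening in m.
Only numpy, scipy, OpenCV 4.12 (cv2) and the standard library are available. Lean on these libraries where they do the work, as an engineer would, in place of code of your own. Each camera call takes 0.05 s, during which the arm holds its last target.

TASK

Slide the metal shield plate straight up out of the guides in front of the reactor chamber's door, lower it (do not drop it) all the way into the slot of the low empty stand and let go of it there. Then take the door by the bar along its top edge, pull it open against its spring to 45 degrees from shut, and finish while still holding it steady at that angle with the gripper: the door springs shut if let go. Leave the loose labware where it stands.

Things in the scene. Friction and masses are not known exactly. Their poses are not given: they have to be found in the camera images.
- chamber: Fixed bench reactor, dark and white box 200 deep (x) x 280 wide (y) x 165 high (z) mm; origin centre of underside, front faces its -x. Door at y -42 to 132 mm, beside it a panel with two dials. In front a 12 mm apron reaches to x = -200 and bears two steel guide channels (tops 60 mm above the table, 8 mm wide in x) holding the shield plate's side edges, it blocks the door beyond 24 degrees.
- shield: Loose upright bare aluminium plate 5 thick (x) x 120 wide (y) x 180 high (z) mm, 0.2 to 0.4 kg; origin middle of its lower edge, x its normal, z up along it. Starts in the guides, origin at (-177.5, 45, 12) mm in the chamber's frame, 70 mm in front of the door's bar and parallel to it, leaning up to 4 degrees. Its upper edge is free; lifted over 50 mm it is clear of the guides.
- shield_top (a point): Middle of the shield plate's upper edge, 180 mm along its z from its origin; same axes as the plate.
- door (a joint): Angle of the chamber door in rad: 0 shut, growing as its top swings outward (to the chamber's -x) and down; 45 degrees is 0.785; stop at 1.1. A spring always pulls it shut, about 4 N at the bar when shut and 6 N at 45 degrees.
- door_handle (a point): Middle of the door's grip bar: round steel, 12 mm diameter, 122 long, along the chamber's y, on two posts 110 mm apart, 35 mm above the door's top edge and in the door's plane; room for fingers on both sides. Shut: at (-107.5, 45, 200) mm in the chamber's frame. Axes as the chamber's when shut; they turn with the door (z from hinge to bar).
- door_hinge (a point): Middle of the door's hinge line along its lower edge, 30 mm above the table, at (-107.5, 45, 30) mm in the chamber's frame. The bar is 170 mm from it. The door panel is 15 thick x 174 wide x 135 high mm.
- stand: Low grey plastic stand, fixed: base 70 (x) x 150 (y) x 10 (z) mm with one upright slot along its y, 12 mm wide in x, 140 long with open ends, floor 10 mm and top about 57 mm above the table; its mouth flares to about 33 mm. Origin centre of underside. A plate in it lies in the stand's y z plane and leans up to 10 degrees when let go.
- stand_slot (a point): Middle of the slot's floor, 10 mm above the table, in the stand's axes: the plate's origin comes here.
- cork_ring: Loose cork flask ring, 80 mm across, 25 high, hole 40 mm; origin centre of underside. Not to be moved.
- beaker: Loose glass beaker, 60 mm across, 70 high; origin centre of underside. Not to be moved.
- bottle: Loose amber glass bottle, 64 mm across, 150 high; origin centre of underside. Not to be moved.
- jar: Loose white plastic jar, 60 mm across, 70 high; origin centre of underside. Not to be moved.
- spatula: Loose flat steel spatula, 280 mm long, lying on the table along its x; origin under its middle. Not to be moved.
- dish: Loose shallow white ceramic dish, 90 mm across, 18 high; origin centre of underside. Not to be moved.
Mind the look-alikes: they are no part of the job. Leave any green or yellow look-alike of the stand alone. There is more than one size of the shield; the one meant has the size given above.

How it is judged:
On the way, in this order (a step that is already met when the one before it is completed fails the run):
1. the shield plate is held up by the fingers, clear of its guides (height (world z) of shield above 0.062 m and contact force between the fingers and shield above 0.5 N and contact force between shield and chamber below 0.1 N), for 0.1 s.
2. the shield plate stands fully down in the stand's slot, let go, the door still shut (z of shield in the frame of stand_slot below 0.008 m and x of shield in the frame of stand_slot between -0.012 and 0.012 m and y of shield in the frame of stand_slot between -0.03 and 0.03 m and angle between shield's own z axis and vertical below 0.3 rad and contact force between the fingers and shield below 0.1 N and value of joint door below 0.1 rad), for 0.2 s.
At the end, for the whole second after the job is handed in: Shield plate let go in the stand's slot: lower edge within 8 mm of its floor and 30 mm of the middle of its length, leaning under 17 degrees. Door still, 38 to 52 degrees (0.66 to 0.91 rad) open, held by the fingers with over 1.5 N and by nothing else (z of shield in the frame of stand_slot below 0.008 m and x of shield in the frame of stand_slot between -0.012 and 0.012 m and y of shield in the frame of stand_slot between -0.03 and 0.03 m and angle between shield's own z axis and vertical below 0.3 rad and contact force between each of the fingers, door and shield below 0.1 N and value of joint door between 0.66 and 0.91 rad and velocity of joint door between -0.05 and 0.05 rad/s and contact force between the fingers and door above 1.5 N and linear speed of shield below 0.05 m/s and contact force between door and cork_ring below 0.1 N and contact force between door and beaker below 0.1 N and contact force between door and bottle below 0.1 N and contact force between door and jar below 0.1 N and contact force between door and spatula below 0.1 N and contact force between door and dish below 0.1 N); the arm keeps its last pose, push and grip.
It fails at once if the loose labware is shifted more than 30 mm (distance of any of cork_ring, beaker, bottle, jar, spatula, dish from where it was at the start of the episode above 0.03 m).
It fails at once if the shield plate is dropped (contact force between the fingers and shield below 0.02 N and height (world z) of shield above 0.05 m and linear speed of shield above 0.5 m/s).
It also fails if it takes over 61 s, if anything falls off the work surface, if the arm or the gripper's body presses on something with over 40 N, if the wrist force passes 120 N, or if a joint passes its speed limit or range.

## Working session

There is one attempt and no reset: what is moved stays moved. The work goes in short steps, Python scripts to look and compute and a shell command to move; the robot and the scene stay as the last step left them, time stands still between calls to the robot, and variables do not carry over. Pictures are saved under pics/ and viewed, and the job is handed in when it is done.

```bash
ls; mkdir -p pics
cat > look.py <<'E'
import sys,cv2,numpy as np
from cell import manip, read_camera, get_calibration
E
python3 - <<'E'
import cv2
from cell import manip, read_camera, get_calibration
s=manip.state(); print(s)
for n in ("scene","side","wrist"):
    c=get_calibration(n); print(n,c)
    cv2.imwrite(f"pics/{n}0.png",read_camera(n))
E
```

```text
pics
{'time': 0.0, 'qpos': array([ 1.16220769e+00,  1.15794397e-01,  1.44126893e+00,  3.51115097e-04,
        1.58398954e+00, -3.78172554e-02]), 'qd': array([ 0.00032252,  0.00075832, -0.00126276, -0.00040676, -0.00138421,
       -0.00028822]), 'effort': array([ 3.24174820e-02, -6.78260136e+01, -5.84605408e+01, -3.69800795e-01,
        1.56898052e-02,  6.94594769e-05]), 'tcp_pos': array([0.24454372, 0.62927383, 0.21899058]), 'orientation': array([[-9.32049818e-01,  3.62330132e-01, -1.07719832e-04],
       [ 3.62329997e-01,  9.32049661e-01,  6.34841921e-04],
       [ 3.30422590e-04,  5.52674171e-04, -9.99999793e-01]]), 'contact_force': array([ 1.02893707, -1.06344962, -0.19837965]), 'moment': array([-0.03935915, -0.01364452, -0.00455073]), 'gripper_width': 0.09324104465076052}
scene {'fx': 387.1836890429648, 'fy': 387.1836890429648, 'cx': 320.56509271062765, 'cy': 198.66177606050488, 'origin': array([ 1.34567253, -0.5810576 ,  1.0215755 ]), 'attitude': array([[ 0.41787103,  0.6396446 , -0.64516555],
       [ 0.90830539, -0.27920606,  0.31148882],
       [ 0.01910801, -0.7161695 , -0.69766477]])}
side {'fx': 413.4847439536896, 'fy': 413.4847439536896, 'cx': 320.90122820915974, 'cy': 196.1281939627345, 'origin': array([ 0.32414325, -1.15039723,  0.88908629]), 'attitude': array([[ 0.9805382 , -0.11481972,  0.1592522 ],
       [-0.19632573, -0.57765664,  0.79231876],
       [ 0.00101927, -0.80816411, -0.58895647]])}
wrist {'fx': 308.7012026843231, 'fy': 308.7012026843231, 'cx': 318.54263576837945, 'cy': 198.33211357177555, 'origin': array([0.17128797, 0.65636367, 0.38489155]), 'attitude': array([[ 0.36306199,  0.89402175,  0.26250923],
       [ 0.93176338, -0.34887772, -0.10050541],
       [ 0.0017296 ,  0.28108618, -0.95968097]])}
```

View pics/scene0.png

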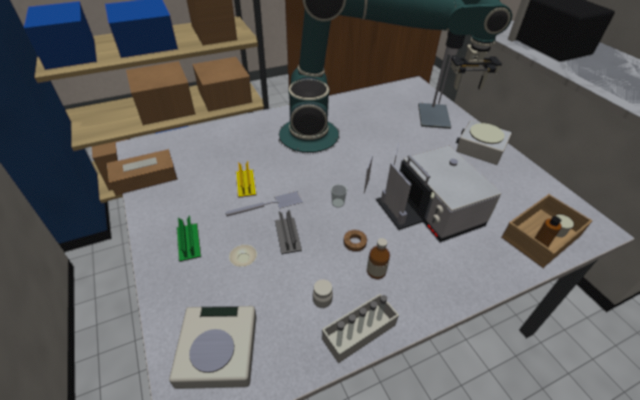

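View pics/side0.png

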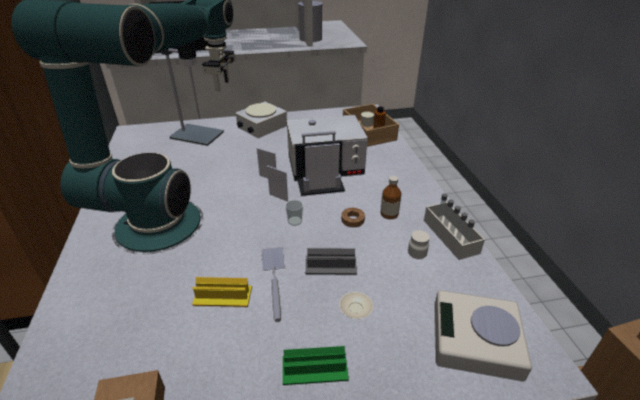

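View pics/wrist0.png

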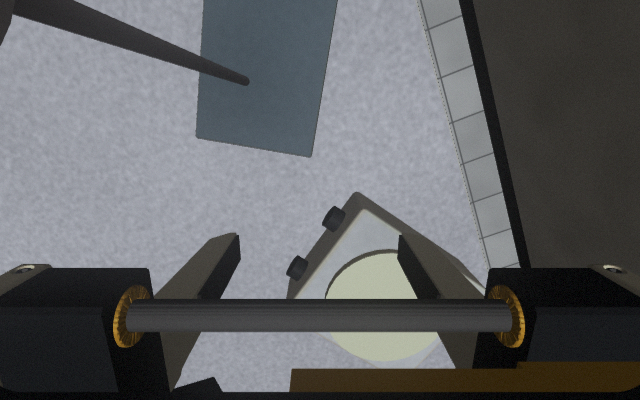

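Run:
```python
import cv2
a=cv2.imread("pics/scene0.png");b=cv2.imread("pics/side0.png")
cv2.imwrite("pics/c1.png",cv2.resize(a[130:260,350:510],None,fx=5,fy=4.6,interpolation=cv2.INTER_CUBIC)[:600])
cv2.imwrite("pics/c2.png",cv2.resize(b[105:225,245:405],None,fx=5,fy=5,interpolation=cv2.INTER_CUBIC))
import numpy as np
c=np.hstack([cv2.resize(b[230:290,290:370],None,fx=5,fy=5,interpolation=cv2.INTER_CUBIC),cv2.resize(a[200:260,265:345],None,fx=5,fy=5,interpolation=cv2.INTER_CUBIC)])
cv2.imwrite("pics/c3.png",c)
```

```text
(no output)
```

View pics/c1.png

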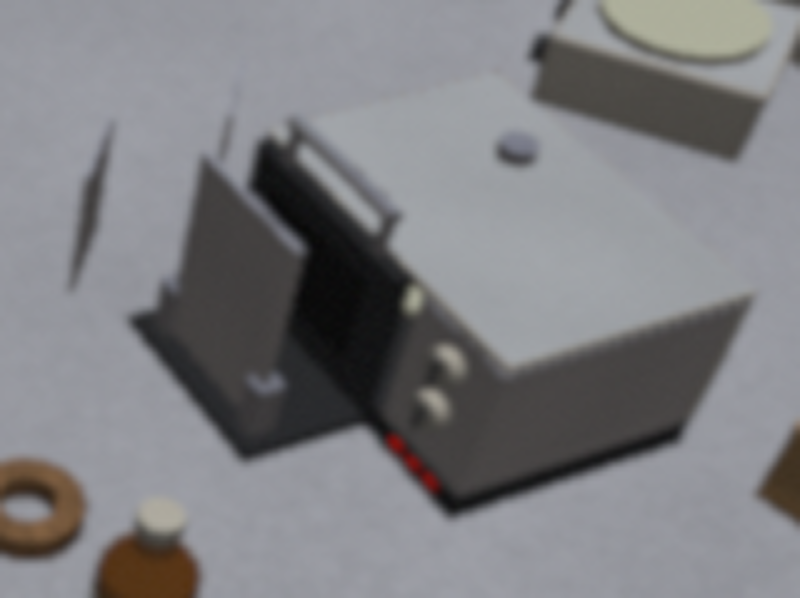

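View pics/c2.png

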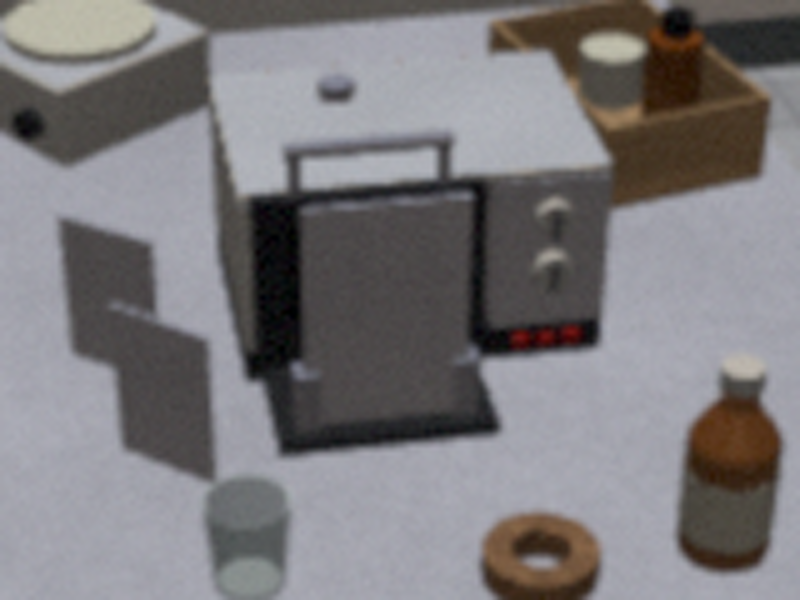

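View pics/c3.png

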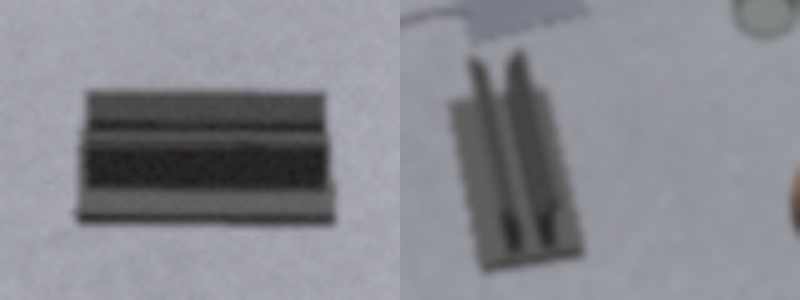

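```bash
cat > h.py <<'E'
import cv2,numpy as np
from cell import manip, read_camera, get_calibration
def ray(c,uv):
    d=np.array([(uv[0]-c['cx'])/c['fx'],(uv[1]-c['cy'])/c['fy'],1.]); d=np.array(c['attitude'])@d
    return np.array(c['origin']),d/np.linalg.norm(d)
def plane(c,uv,z):
    o,d=ray(c,uv); return o+d*(z-o[2])/d[2]
def tri(obs):
    A=np.zeros((3,3));b=np.zeros(3)
    for c,uv in obs:
        o,d=ray(c,uv);P=np.eye(3)-np.outer(d,d);A+=P;b+=P@o
    x=np.linalg.solve(A,b)
    return x,[np.linalg.norm(np.cross(x-ray(c,uv)[0],ray(c,uv)[1])) for c,uv in obs]
def proj(c,p):
    q=np.array(c['attitude']).T@(np.asarray(p)-c['origin']); return np.array([c['cx']+c['fx']*q[0]/q[2],c['cy']+c['fy']*q[1]/q[2]])
E
python3 - <<'E'
from h import *
np.set_printoptions(precision=4,suppress=True)
S=get_calibration('scene');D=get_calibration('side')
for n,a,b in [('plateL',(391.4,164.8),(305.4,146)),('plateR',(410.6,183.9),(339,143.6)),('barL',(409.4,156.5),(303,135)),('barR',(429.4,176.7),(334.4,132.6))]:
    print(n,tri([(S,a),(D,b)]))
for uv in [(306,273),(356.6,272.6)]: print('stand side',plane(D,uv,.01))
for uv in [(276,221),(282,253),(301.6,249)]: print('stand scene',plane(S,uv,.01))
for uv in [(433,262.),]: pass
# chamber apron front corners side
for uv in [(245+280/5,105+440/5),(245+497/5,105+425/5)]: print('apron side',plane(D,uv,.012))
for uv in [(350+133/5,130+318/4.6),(350+247/5,130+452/4.6)]: print('apron scene',plane(S,uv,.012))
E
```

```text
plateL (array([0.5191, 0.0839, 0.1892]), [np.float64(0.0028647955737565794), np.float64(0.0028647955737564333)])
plateR (array([0.6347, 0.0812, 0.1923]), [np.float64(0.001759636303470507), np.float64(0.001759636303470443)])
barL (array([0.5204, 0.1526, 0.1999]), [np.float64(0.0010632417016555585), np.float64(0.0010632417016554687)])
barR (array([0.6347, 0.1533, 0.1981]), [np.float64(0.0016290484004085454), np.float64(0.0016290484004085385)])
stand side [ 0.4461 -0.3275  0.01  ]
stand side [ 0.5893 -0.3544  0.01  ]
stand scene [ 0.4499 -0.3206  0.01  ]
stand scene [ 0.5908 -0.3512  0.01  ]
stand scene [ 0.6014 -0.2863  0.01  ]
apron side [0.4941 0.0626 0.012 ]
apron side [0.6536 0.0502 0.012 ]
apron scene [0.4984 0.0612 0.012 ]
apron scene [0.6562 0.0597 0.012 ]
```

```bash
python3 -m handwheel '[{"z":-4,"twist":-10.6},{"z":-4,"twist":-10.6},{"x":-3.2,"y":-5.2},{"x":-3.2,"y":-5.2},{"x":-3.2,"y":-5.2}]' -0.1 20
python3 -m handwheel '[{"x":-3.2,"y":-5.2},{"x":-3.2,"y":-5.2},{"x":-3.2,"y":-5.2},{"x":-3.2,"y":-5.2},{"x":-3.2,"y":-5.2}]'
```

```text
$[0]: bad value
$[0]: bad value
```

```bash
python3 -m handwheel '[{"x":0,"y":0,"z":-4,"twist":-10.6},{"x":0,"y":0,"z":-4,"twist":-10.6},{"x":-3.2,"y":-5.2,"z":0,"twist":0},{"x":-3.2,"y":-5.2,"z":0,"twist":0},{"x":-3.2,"y":-5.2,"z":0,"twist":0}]' -0.1 20
```

```text
time: 0.78
tcp_pos: [0.341, 0.4713, 0.2978]
orientation: [[-1.0, 0.0, -0.0], [0.0, 1.0, -0.001], [0.0, -0.001, -1.0]]
contact_force: [1.0, -0.5, 0.5]
gripper_width: 0.0475
```

```bash
python3 -m handwheel '[{"x":-3.8,"y":-4.8,"z":0,"twist":0},{"x":-3.8,"y":-4.8,"z":0,"twist":0},{"x":-3.8,"y":-4.8,"z":0,"twist":0},{"x":-3.8,"y":-4.8,"z":0,"twist":0},{"x":-3.8,"y":-4.8,"z":0,"twist":0}]'
python3 -m handwheel '[{"x":-3.8,"y":-4.8,"z":0,"twist":0},{"x":-3.8,"y":-4.8,"z":0,"twist":0},{"x":-3.8,"y":-4.8,"z":0,"twist":0},{"x":0,"y":0,"z":0,"twist":0},{"x":0,"y":0,"z":0,"twist":0}]'
python3 - <<'E'
from h import *
np.set_printoptions(precision=5,suppress=True)
c=get_calibration('wrist'); np.save('w1.npy',c,allow_pickle=True); print(c); im=read_camera('wrist'); cv2.imwrite('pics/w1.png',im)
E
```

```text
time: 1.4
tcp_pos: [0.5311, 0.231, 0.298]
orientation: [[-1.0, 0.001, -0.001], [0.001, 1.0, -0.0], [0.001, -0.0, -1.0]]
contact_force: [0.3, 1.3, 0.9]
gripper_width: 0.0416
time: 2.02
tcp_pos: [0.644, 0.0888, 0.2979]
orientation: [[-1.0, 0.001, -0.001], [0.001, 1.0, -0.0], [0.001, -0.0, -1.0]]
contact_force: [-0.4, 0.5, 1.2]
gripper_width: 0.042
{'fx': 308.7012026843231, 'fy': 308.7012026843231, 'cx': 318.54263576837945, 'cy': 198.33211357177555, 'origin': array([0.5656 , 0.08781, 0.46386]), 'attitude': array([[ 0.00205,  0.95987,  0.28045],
       [ 1.     , -0.0022 ,  0.00024],
       [ 0.00085,  0.28045, -0.95987]])}
```

View pics/w1.png

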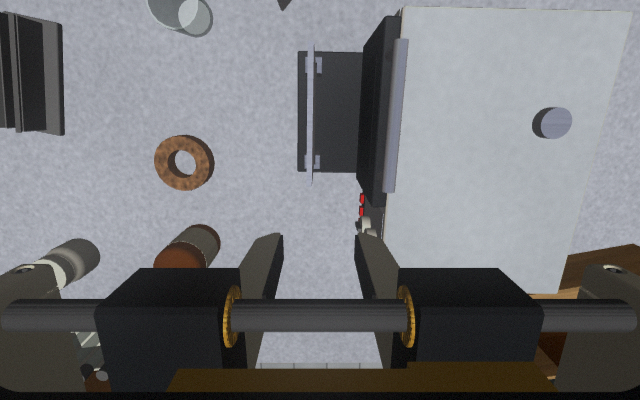

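Run:
```python
import cv2
a=cv2.imread("pics/w1.png")
cv2.imwrite("pics/w1c.png",cv2.resize(a[30:205,285:415],None,fx=4,fy=3.4,interpolation=cv2.INTER_CUBIC))
```

```text
(no output)
```

View pics/w1c.png

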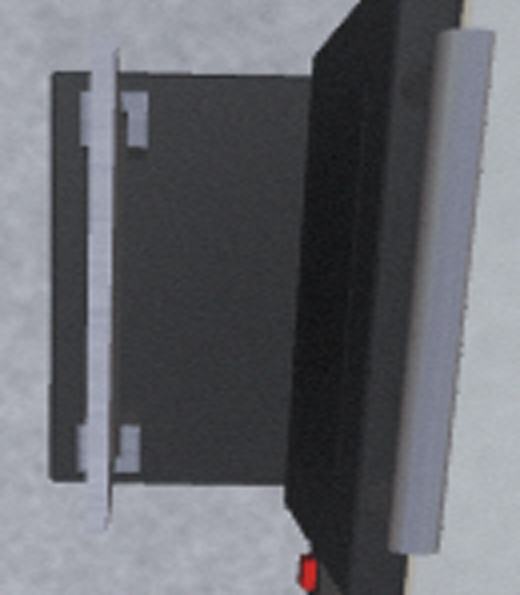

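Run:
```python
from h import *
np.set_printoptions(precision=4,suppress=True)
c=np.load('w1.npy',allow_pickle=True).item()
A=plane(c,(311,44.1),.192);B=plane(c,(309.5,185.3),.192);print('plate',A,B,(A+B)/2,np.degrees(np.arctan2(*(B-A)[1::-1])),np.linalg.norm(A-B))
A=plane(c,(401.5,39.1),.2);B=plane(c,(388.7,192.4),.2);print('bar',A,B,(A+B)/2,np.degrees(np.arctan2(*(B-A)[1::-1])),np.linalg.norm(A-B))
for n,u in [('apron1',(285+52/4,30+73/3.4)),('apron2',(285+52/4,30+482/3.4))]: print(n,plane(c,u,.012))
for n,u in [('guide1',(285+115/4,30+90/3.4)),('g1b',(285+115/4,30+148/3.4)),('g2',(285+109/4,30+425/3.4)),('g2b',(285+109/4,30+472/3.4))]: print(n,plane(c,u,.06))
```

```text
plate [0.5164 0.0821 0.192 ] [0.6327 0.0797 0.192 ] [0.5745 0.0809 0.192 ] -1.1792134563913839 0.11635664640110138
bar [0.5144 0.1524 0.2   ] [0.6374 0.15   0.2   ] [0.5759 0.1512 0.2   ] -1.083307176117572 0.12294622748697796
apron1 [0.4927 0.0608 0.012 ]
apron2 [0.6564 0.0575 0.012 ]
guide1 [0.506  0.0825 0.06  ]
g1b [0.5251 0.0824 0.06  ]
g2 [0.6245 0.0798 0.06  ]
g2b [0.6428 0.0797 0.06  ]
```

```bash
python3 -m handwheel '[{"x":3.4,"y":-0.4,"z":0,"twist":1.1},{"x":3.4,"y":-0.4,"z":0,"twist":0},{"x":0,"y":0,"z":3,"twist":0},{"x":0,"y":0,"z":3,"twist":0},{"x":0,"y":0,"z":0,"twist":0}]'
python3 - <<'E'
from h import *
cv2.imwrite('pics/w2.png',read_camera('wrist'))
E
```

```text
time: 2.7
tcp_pos: [0.5747, 0.0825, 0.237]
orientation: [[-1.0, 0.018, -0.003], [0.018, 1.0, -0.0], [0.003, -0.0, -1.0]]
contact_force: [-1.1, -1.0, 0.4]
gripper_width: 0.0422
```

View pics/w2.png

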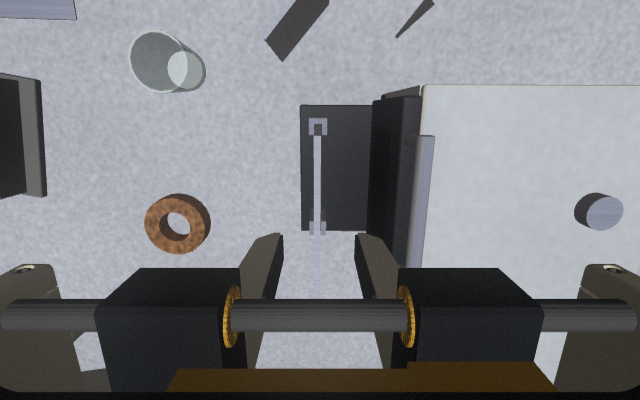

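Run:
```python
from h import *
a=cv2.imread("pics/w2.png")
cv2.imwrite("pics/w2c.png",cv2.resize(a[90:265,270:430],None,fx=4,fy=3.4,interpolation=cv2.INTER_CUBIC))
cv2.imwrite('pics/s2.png',cv2.resize(read_camera('side')[90:230,230:420],None,fx=4,fy=4,interpolation=cv2.INTER_CUBIC))
```

```text
(no output)
```

View pics/w2c.png

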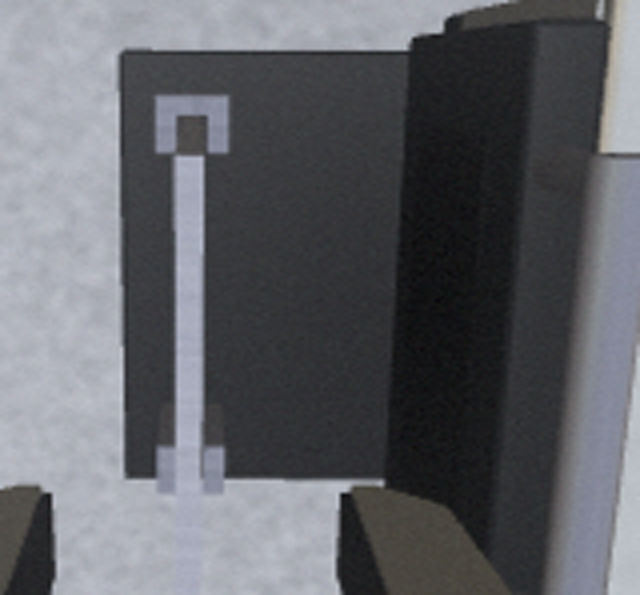

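View pics/s2.png

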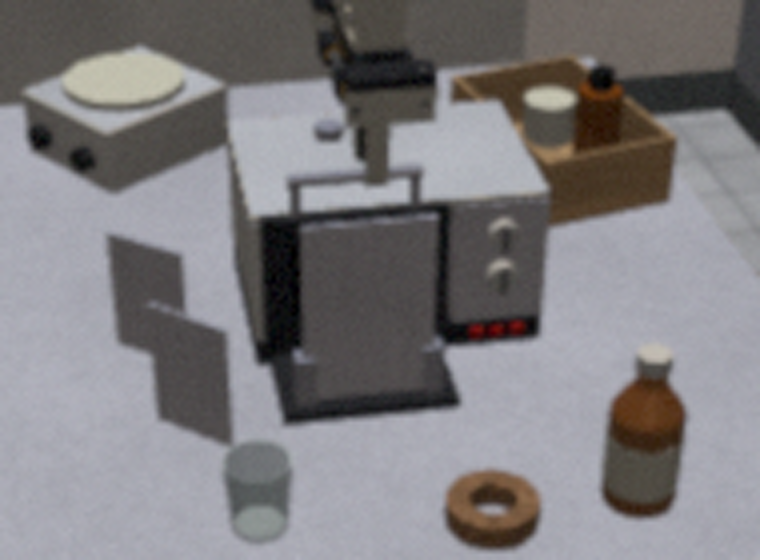

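```bash
python3 -m handwheel '[{"x":0,"y":-0.1,"z":3,"twist":0},{"x":0,"y":0,"z":3,"twist":0},{"x":0,"y":0,"z":2,"twist":0},{"x":0,"y":0,"z":0.3,"twist":0},{"x":0,"y":0,"z":0,"twist":0}]'
python3 -m handwheel '[{"x":0,"y":0,"z":0,"twist":0},{"x":0,"y":0,"z":0,"twist":0},{"x":0,"y":0,"z":0,"twist":0},{"x":0,"y":0,"z":0,"twist":0},{"x":0,"y":0,"z":0,"twist":0}]' -1 40
```

```text
time: 3.42
tcp_pos: [0.5765, 0.0806, 0.1569]
orientation: [[-1.0, 0.02, 0.001], [0.02, 1.0, 0.0], [-0.001, 0.0, -1.0]]
contact_force: [-0.2, 0.2, -0.6]
gripper_width: 0.0419
time: 4.05
tcp_pos: [0.5761, 0.0807, 0.1558]
orientation: [[-1.0, 0.02, 0.0], [0.02, 1.0, 0.0], [-0.0, 0.0, -1.0]]
contact_force: [-0.8, 0.6, 1.0]
gripper_width: 0.0044
```

```bash
python3 -m handwheel '[{"x":0,"y":0,"z":-1,"twist":0},{"x":0,"y":0,"z":-2,"twist":0},{"x":0,"y":0,"z":-2,"twist":0},{"x":0,"y":0,"z":-2,"twist":0},{"x":0,"y":0,"z":-2,"twist":0}]'
python3 -m handwheel '[{"x":0,"y":0,"z":-0.5,"twist":0},{"x":0,"y":0,"z":0,"twist":0},{"x":0,"y":0,"z":0,"twist":0},{"x":0,"y":0,"z":0,"twist":0},{"x":0,"y":0,"z":0,"twist":0}]'
python3 - <<'E'
from h import *
a=read_camera('wrist');cv2.imwrite('pics/w3.png',a)
b=read_camera('side')
cv2.imwrite('pics/s3.png',cv2.resize(b[80:230,230:430],None,fx=4,fy=4,interpolation=cv2.INTER_CUBIC))
E
```

```text
time: 4.68
tcp_pos: [0.5761, 0.0805, 0.2474]
orientation: [[-1.0, 0.02, 0.001], [0.02, 1.0, 0.0], [-0.001, 0.0, -1.0]]
contact_force: [-0.1, 0.6, -3.4]
gripper_width: 0.0043
time: 5.3
tcp_pos: [0.576, 0.0805, 0.2503]
orientation: [[-1.0, 0.02, -0.001], [0.02, 1.0, -0.0], [0.001, -0.0, -1.0]]
contact_force: [-0.3, 0.2, -3.8]
gripper_width: 0.0045
```

View pics/s3.png

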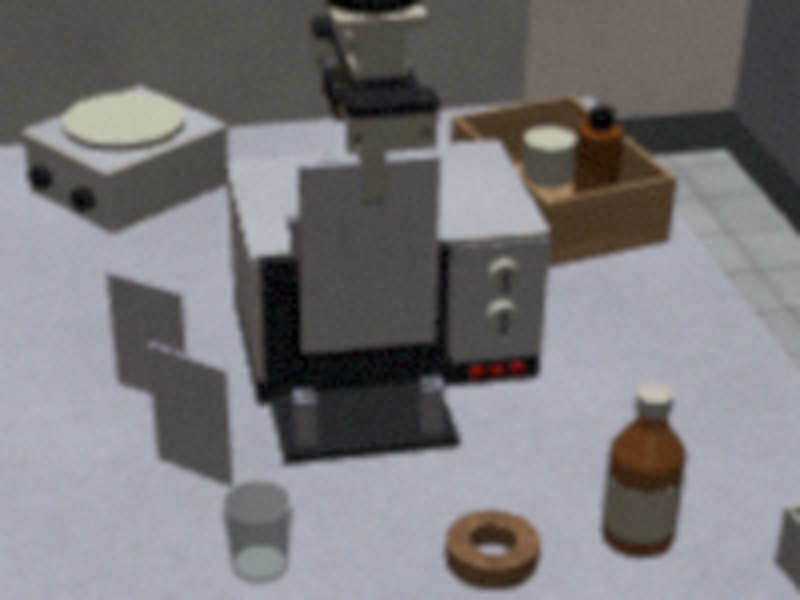

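View pics/w3.png

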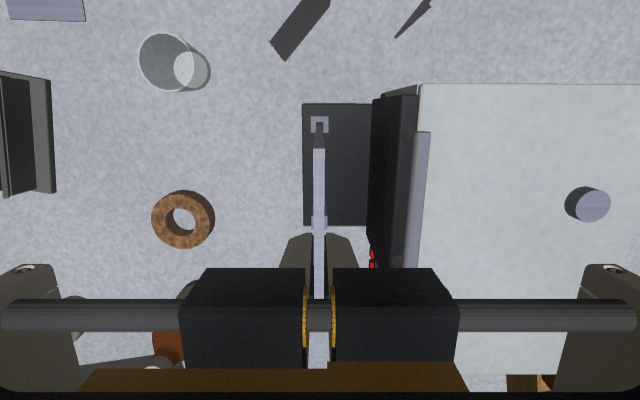

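```bash
python3 - <<'E'
from h import *
np.set_printoptions(precision=4,suppress=True)
S=get_calibration('scene');D=get_calibration('side')
print(plane(S,(377,268),0.0),plane(D,(391,212),0))
print(plane(S,(339,200),0.03),plane(D,(294,215),0.03))
E
python3 -m handwheel '[{"x":0.9,"y":-5.6,"z":0,"twist":0},{"x":0.9,"y":-5.6,"z":0,"twist":0},{"x":0.9,"y":-5.6,"z":0,"twist":0},{"x":0.9,"y":-5.6,"z":0,"twist":0},{"x":0.9,"y":-4.6,"z":0,"twist":0}]'
```

```text
[ 0.7627 -0.0922  0.    ] [ 0.7847 -0.0934  0.    ]
[ 0.4621 -0.0794  0.03  ] [ 0.448  -0.0816  0.03  ]
time: 6.02
tcp_pos: [0.525, -0.1905, 0.2507]
orientation: [[-1.0, 0.021, 0.0], [0.021, 1.0, -0.0], [-0.0, -0.0, -1.0]]
contact_force: [0.5, 0.7, -3.3]
gripper_width: 0.005
```

```bash
python3 -m handwheel '[{"x":0,"y":0,"z":0,"twist":2.6},{"x":0,"y":0,"z":0,"twist":2.6},{"x":0,"y":0,"z":0,"twist":2.6},{"x":0,"y":0,"z":0,"twist":2.6},{"x":0,"y":0,"z":0,"twist":0}]'
python3 - <<'E'
from h import *
np.set_printoptions(precision=5,suppress=True)
c=get_calibration('wrist'); np.save('w4.npy',c,allow_pickle=True); im=read_camera('wrist'); cv2.imwrite('pics/w4.png',im);print(c['origin'],c['attitude'])
E
```

```text
time: 6.65
tcp_pos: [0.5257, -0.1885, 0.2506]
orientation: [[-0.98, 0.2, -0.0], [0.2, 0.98, 0.0], [0.0, 0.0, -1.0]]
contact_force: [0.0, -0.4, -4.1]
gripper_width: 0.0048
[ 0.44866 -0.17403  0.41652] [[ 0.20066  0.93997  0.27603]
 [ 0.97966 -0.19284 -0.05549]
 [ 0.00107  0.28155 -0.95955]]
```

View pics/w4.png

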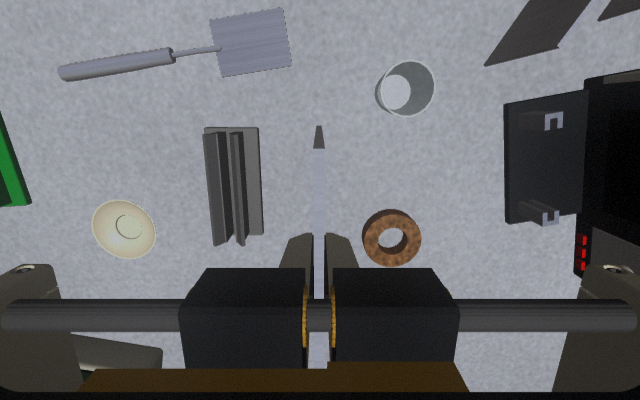

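Run:
```python
import cv2
a=cv2.imread("pics/w4.png")
cv2.imwrite("pics/w4c.png",cv2.resize(a[115:257,190:350],None,fx=5,fy=4.2,interpolation=cv2.INTER_CUBIC))
```

```text
(no output)
```

View pics/w4c.png

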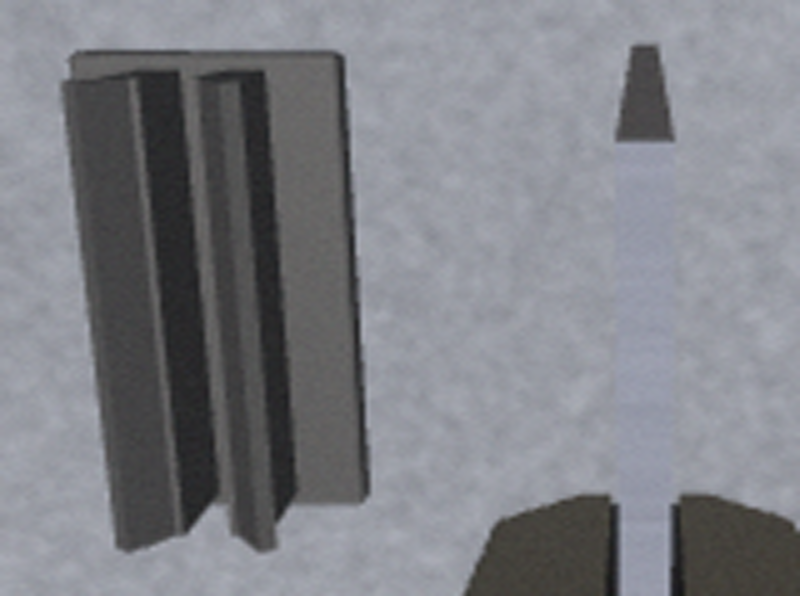

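Run:
```python
from h import *
np.set_printoptions(precision=4,suppress=True)
c=np.load('w4.npy',allow_pickle=True).item()
f=lambda u,v,z:plane(c,(190+u/5,115+v/4.2),z)
a=f(339,52,.01);b=f(361,502,.01);l=f(74,55,.01)
print(a,b,l,np.linalg.norm(a-b),np.linalg.norm(a-l),np.degrees(np.arctan2(*(b-a)[1::-1])))
print('centre',(b+l)/2)
ux=(b-a)/np.linalg.norm(b-a);n=np.array([-ux[1],ux[0],0]) 
print('centre2',(a+b)/2-n*.035, (a+l)/2+ux*.075)
for z in(.034,.057):
  for nm,p in [('LoutT',(65,82)),('LoutB',(118,548)),('LinT',(135,78)),('LinB',(180,535)),('RT1',(200,75)),('RB1',(235,535)),('RT2',(240,78)),('RB2',(268,550)),('RT3',(266,72)),('RB3',(296,495))]:
    q=f(*p,z)-(b+l)/2; print(z,nm,(q@ux)*1e3,(q@n)*1e3)
```

```text
[ 0.4568 -0.255   0.01  ] [ 0.602  -0.2867  0.01  ] [ 0.444  -0.3219  0.01  ] 0.14865501794778926 0.06819981974946093 -12.339515865905827
centre [ 0.523  -0.3043  0.01  ]
centre2 [ 0.5219 -0.305   0.01  ] [ 0.5237 -0.3045  0.01  ]
0.034 LoutT -67.3409952653813 -28.378689768770688
0.034 LoutB 79.98971131200724 -27.614257425099833
0.034 LinT -68.70587228044879 -11.257281103973737
0.034 LinB 75.2201871937456 -10.540807142949488
0.034 RT1 -69.76833975726869 4.602841729062281
0.034 RB1 75.02982700457244 4.273991466082278
0.034 RT2 -69.04413291715461 14.27083354736207
0.034 RB2 80.17256032941516 12.874590257788181
0.034 RT3 -70.83276268805395 20.686944290853035
0.034 RB3 60.98110713461032 21.39622028573453
0.057 LoutT -69.33301038576364 -19.973810802804344
0.057 LoutB 69.13901213420056 -19.25534216061276
0.057 LinT -70.61582023007894 -3.881876261243253
0.057 LinB 64.65626942254104 -3.208482365492107
0.057 RT1 -71.6144037826506 11.024610900358525
0.057 RB1 64.47735518928687 10.715533708787811
0.057 RT2 -70.93374196948865 20.111286800356513
0.057 RB2 69.31086682657558 18.798996669339786
0.057 RT3 -72.6148252118727 26.141610362923426
0.057 RB3 51.27335515832087 26.808239091025833
```

```bash
python3 -m handwheel '[{"x":0,"y":0,"z":0,"twist":0.8},{"x":-0.8,"y":-3.8,"z":0,"twist":0},{"x":-0.7,"y":-3.8,"z":0,"twist":0},{"x":-0.7,"y":-3.8,"z":0,"twist":0},{"x":0,"y":0,"z":0,"twist":0}]'
python3 -m handwheel '[{"x":0,"y":0,"z":0,"twist":0},{"x":0,"y":0,"z":0,"twist":0},{"x":0,"y":0,"z":0,"twist":0},{"x":0,"y":0,"z":0,"twist":0},{"x":0,"y":0,"z":0,"twist":0}]'
python3 - <<'E'
from h import *
print(manip.state()['tcp_pos'],manip.state()['orientation'])
im=read_camera('wrist'); cv2.imwrite('pics/w5.png',im[60:260,200:440].repeat(3,0).repeat(3,1))
b=read_camera('side')
cv2.imwrite('pics/s5.png',cv2.resize(b[170:310,240:420],None,fx=4,fy=4,interpolation=cv2.INTER_CUBIC))
E
```

```text
time: 7.32
tcp_pos: [0.5224, -0.3066, 0.2501]
orientation: [[-0.976, 0.216, -0.001], [0.216, 0.976, 0.0], [0.001, -0.0, -1.0]]
contact_force: [0.1, 0.3, -3.0]
gripper_width: 0.0049
time: 7.95
tcp_pos: [0.5229, -0.3044, 0.2507]
orientation: [[-0.977, 0.214, 0.0], [0.214, 0.977, -0.0], [-0.0, -0.0, -1.0]]
contact_force: [0.9, -0.1, -2.9]
gripper_width: 0.0045
[ 0.52286749 -0.30440548  0.25071198] [[-9.76931818e-01  2.13551417e-01  1.27077199e-04]
 [ 2.13551409e-01  9.76931825e-01 -6.77023371e-05]
 [-1.38603690e-04 -3.90030524e-05 -9.99999990e-01]]
```

View pics/w5.png

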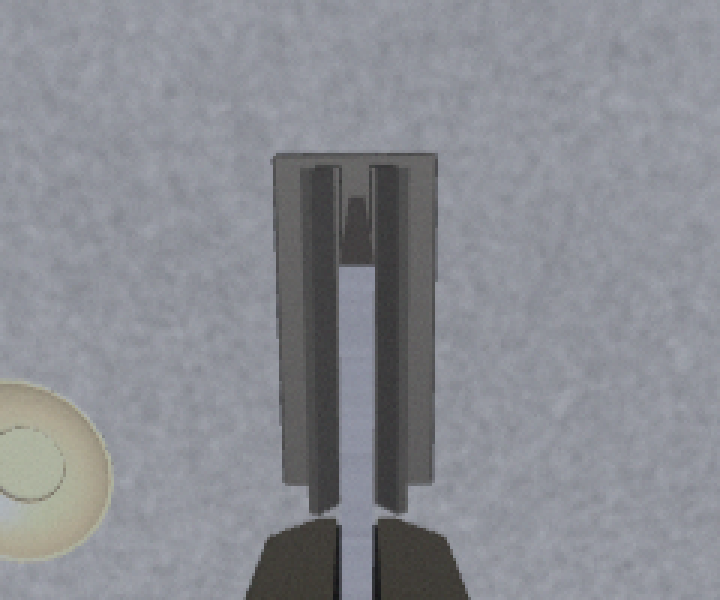

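View pics/s5.png

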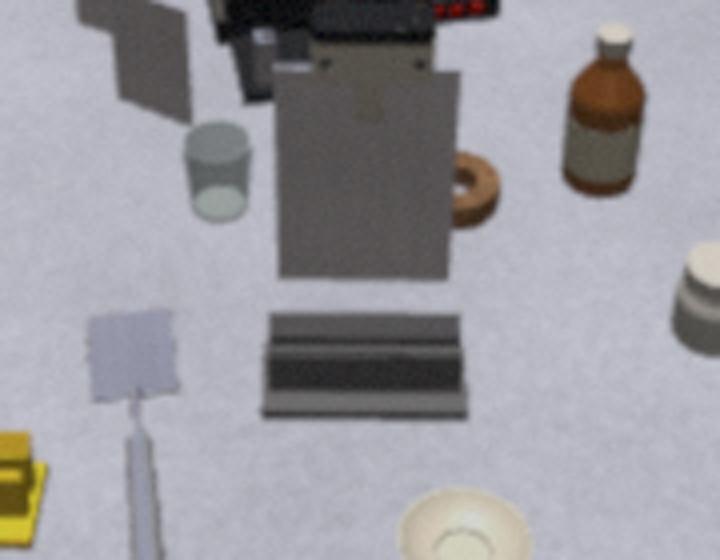

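```bash
python3 -m handwheel '[{"x":0,"y":0,"z":2,"twist":0},{"x":0,"y":0,"z":2,"twist":0},{"x":0,"y":0,"z":2,"twist":0},{"x":0,"y":0,"z":2,"twist":0},{"x":0,"y":0,"z":1.2,"twist":0}]'
python3 -m handwheel '[{"x":0,"y":0,"z":0.1,"twist":0},{"x":0,"y":0,"z":0.1,"twist":0},{"x":0,"y":0,"z":0.1,"twist":0},{"x":0,"y":0,"z":0.1,"twist":0},{"x":0,"y":0,"z":0,"twist":0}]'
```

```text
time: 8.68
tcp_pos: [0.5225, -0.3044, 0.1568]
orientation: [[-0.977, 0.214, -0.001], [0.214, 0.977, 0.001], [0.001, 0.0, -1.0]]
contact_force: [0.3, -0.1, -4.0]
gripper_width: 0.0047
time: 9.3
tcp_pos: [0.5228, -0.3046, 0.1548]
orientation: [[-0.977, 0.214, 0.0], [0.214, 0.977, -0.0], [-0.0, -0.0, -1.0]]
contact_force: [0.6, -0.5, -4.3]
gripper_width: 0.0048
```

```bash
python3 -m handwheel '[{"x":0,"y":0,"z":0.1,"twist":0},{"x":0,"y":0,"z":0,"twist":0},{"x":0,"y":0,"z":0.1,"twist":0},{"x":0,"y":0,"z":0,"twist":0},{"x":0,"y":0,"z":0,"twist":0}]'
```

```text
time: 9.93
tcp_pos: [0.523, -0.3047, 0.1537]
orientation: [[-0.977, 0.214, 0.001], [0.214, 0.977, -0.001], [-0.001, -0.0, -1.0]]
contact_force: [-2.0, 0.8, 5.7]
gripper_width: 0.0048
```

Contact with the floor: the force went from −4 to +6 N. Next I open the jaws a little to release it.

```bash
python3 -m handwheel '[{"x":0,"y":0,"z":0,"twist":0},{"x":0,"y":0,"z":0,"twist":0},{"x":0,"y":0,"z":0,"twist":0},{"x":0,"y":0,"z":0,"twist":0},{"x":0,"y":0,"z":0,"twist":0}]' 0.2
python3 - <<'E'
from h import *
im=read_camera('wrist'); cv2.imwrite('pics/w6.png',im[60:260,200:440].repeat(3,0).repeat(3,1))
b=read_camera('side')
cv2.imwrite('pics/s6.png',cv2.resize(b[170:310,240:420],None,fx=4,fy=4,interpolation=cv2.INTER_CUBIC))
E
```

```text
time: 10.55
tcp_pos: [0.5228, -0.3046, 0.1526]
orientation: [[-0.977, 0.214, -0.0], [0.214, 0.977, 0.0], [0.0, 0.0, -1.0]]
contact_force: [-0.2, -0.5, -0.5]
gripper_width: 0.05
```

View pics/w6.png

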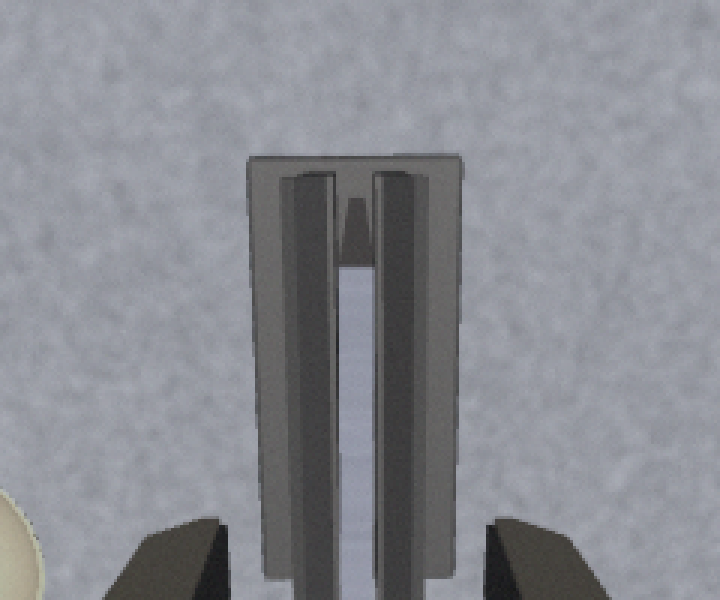

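View pics/s6.png

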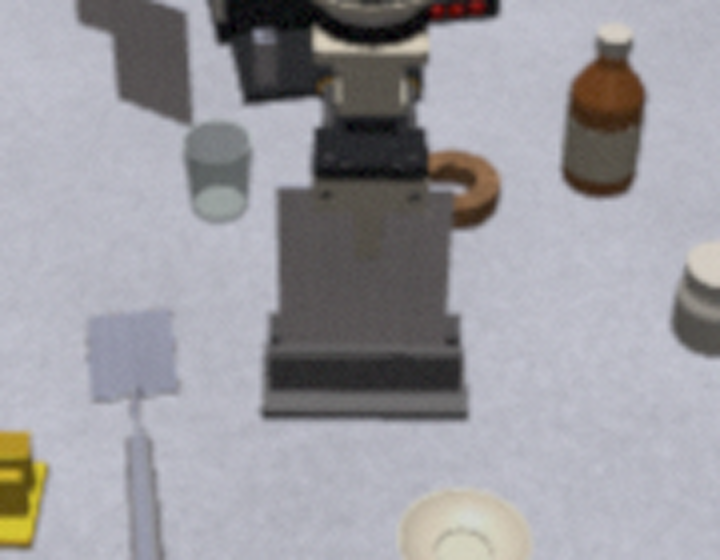

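```bash
python3 -m handwheel '[{"x":0,"y":0,"z":-1,"twist":0},{"x":0,"y":0,"z":-3,"twist":0},{"x":0,"y":0,"z":-3.5,"twist":0},{"x":0,"y":0,"z":-3.5,"twist":0},{"x":0,"y":0,"z":-3.5,"twist":0}]'
python3 - <<'E'
from h import *
im=read_camera('wrist'); cv2.imwrite('pics/w7.png',im)
b=read_camera('side')
cv2.imwrite('pics/s7.png',cv2.resize(b[170:310,240:420],None,fx=4,fy=4,interpolation=cv2.INTER_CUBIC))
E
```

```text
time: 11.28
tcp_pos: [0.5227, -0.3045, 0.2997]
orientation: [[-0.977, 0.214, 0.001], [0.214, 0.977, -0.0], [-0.001, -0.0, -1.0]]
contact_force: [0.4, -0.0, 0.7]
gripper_width: 0.0558
```

View pics/w7.png

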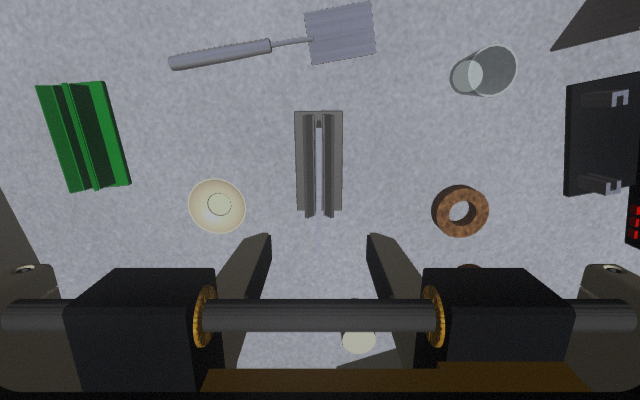

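View pics/s7.png

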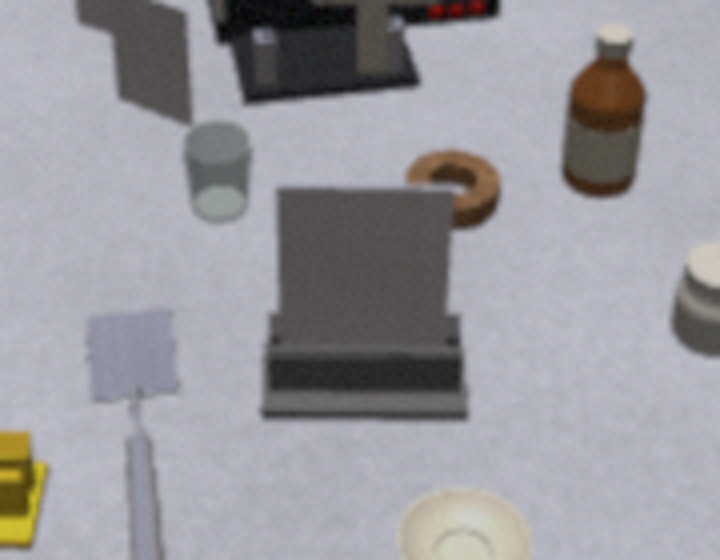

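```bash
python3 -m handwheel '[{"x":0,"y":0,"z":0,"twist":-5.6},{"x":0,"y":0,"z":0,"twist":-5.6},{"x":-0.55,"y":5.7,"z":0,"twist":0},{"x":-0.55,"y":5.7,"z":0,"twist":0},{"x":-0.55,"y":5.7,"z":0,"twist":0}]' -0.1
python3 -m handwheel '[{"x":-0.55,"y":5.7,"z":0,"twist":0},{"x":-0.55,"y":5.7,"z":0,"twist":0},{"x":-0.55,"y":5.7,"z":0,"twist":0},{"x":-0.55,"y":5.7,"z":0,"twist":0},{"x":-0.55,"y":5.7,"z":0,"twist":0}]'
python3 -m handwheel '[{"x":0,"y":0,"z":0,"twist":0},{"x":0,"y":0,"z":2,"twist":0},{"x":0,"y":0,"z":2,"twist":0},{"x":0,"y":0,"z":2,"twist":0},{"x":0,"y":0,"z":0,"twist":0}]'
python3 - <<'E'
from h import *
np.set_printoptions(precision=5,suppress=True)
c=get_calibration('wrist'); np.save('w8.npy',c,allow_pickle=True); im=read_camera('wrist'); cv2.imwrite('pics/w8.png',im);print(c['origin'],c['attitude'])
E
```

```text
time: 12.0
tcp_pos: [0.5425, -0.1324, 0.2976]
orientation: [[-1.0, 0.021, 0.0], [0.021, 1.0, 0.0], [-0.0, 0.0, -1.0]]
contact_force: [1.0, 0.6, 0.8]
gripper_width: 0.0417
time: 12.62
tcp_pos: [0.5757, 0.1524, 0.2976]
orientation: [[-1.0, 0.02, 0.0], [0.02, 1.0, -0.0], [-0.0, -0.0, -1.0]]
contact_force: [0.5, -0.5, 0.1]
gripper_width: 0.0418
time: 13.25
tcp_pos: [0.5753, 0.1497, 0.2353]
orientation: [[-1.0, 0.021, -0.003], [0.021, 1.0, -0.001], [0.003, -0.001, -1.0]]
contact_force: [0.6, 0.6, 0.3]
gripper_width: 0.0421
[0.4972  0.15028 0.40141] [[ 0.02167  0.9601   0.27883]
 [ 0.99977 -0.02086 -0.00587]
 [ 0.00018  0.27889 -0.96032]]
```

View pics/w8.png

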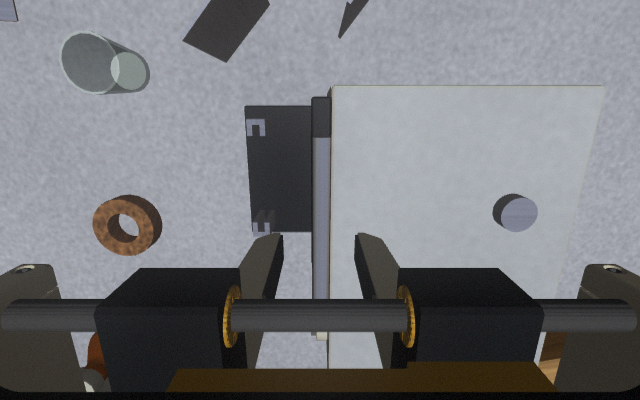

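```bash
python3 -m handwheel '[{"x":0,"y":0.1,"z":2,"twist":0},{"x":0,"y":0,"z":2,"twist":0},{"x":0,"y":0,"z":1.3,"twist":0},{"x":0,"y":0,"z":0,"twist":0},{"x":0,"y":0,"z":0,"twist":0}]'
python3 -m handwheel '[{"x":0,"y":0,"z":0,"twist":0},{"x":0,"y":0,"z":0,"twist":0},{"x":0,"y":0,"z":0,"twist":0},{"x":0,"y":0,"z":0,"twist":0},{"x":0,"y":0,"z":0,"twist":0}]' -1 30
```

```text
time: 13.92
tcp_pos: [0.5761, 0.1515, 0.1852]
orientation: [[-1.0, 0.02, 0.001], [0.02, 1.0, 0.0], [-0.001, 0.0, -1.0]]
contact_force: [-0.7, -0.4, -0.4]
gripper_width: 0.0418
time: 14.55
tcp_pos: [0.576, 0.1513, 0.1848]
orientation: [[-1.0, 0.02, 0.0], [0.02, 1.0, -0.0], [-0.0, -0.0, -1.0]]
contact_force: [-0.9, -2.0, 1.3]
gripper_width: 0.0104
```

```bash
python3 -m handwheel '[{"x":0,"y":-0.89,"z":0.02,"twist":0},{"x":0,"y":-0.89,"z":0.07,"twist":0},{"x":0,"y":-0.88,"z":0.12,"twist":0},{"x":0,"y":-0.87,"z":0.16,"twist":0},{"x":0,"y":-0.87,"z":0.21,"twist":0}]'
python3 - <<'E'
from h import *
b=read_camera('side')
cv2.imwrite('pics/s9.png',cv2.resize(b[80:230,230:430],None,fx=4,fy=4,interpolation=cv2.INTER_CUBIC))
E
```

```text
time: 15.18
tcp_pos: [0.575, 0.1075, 0.1793]
orientation: [[-1.0, 0.02, 0.0], [0.02, 1.0, 0.002], [-0.0, 0.002, -1.0]]
contact_force: [-3.0, 3.8, 6.7]
gripper_width: 0.0106
```

View pics/s9.png

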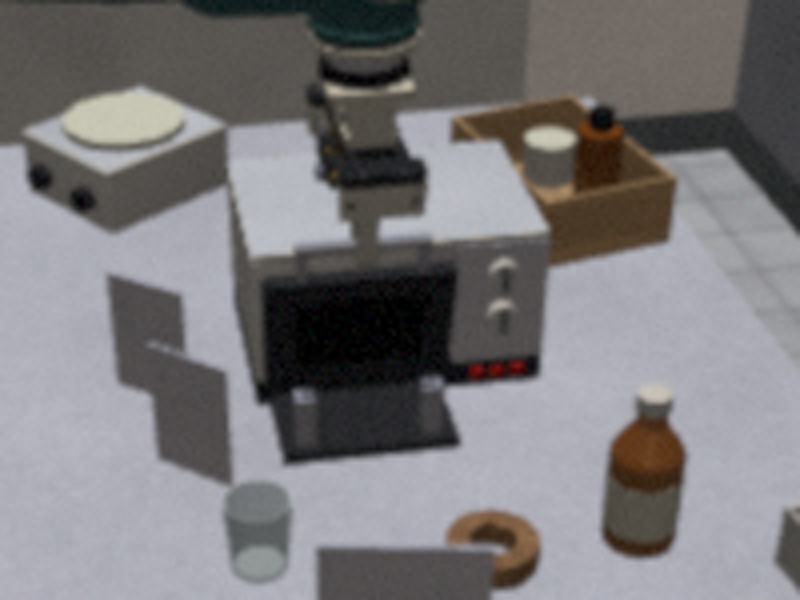

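```bash
python3 -m handwheel '[{"x":0,"y":-0.85,"z":0.25,"twist":0},{"x":0,"y":-0.84,"z":0.30,"twist":0},{"x":0,"y":-0.82,"z":0.34,"twist":0},{"x":0,"y":-0.81,"z":0.38,"twist":0},{"x":0,"y":-0.78,"z":0.42,"twist":0}]'
```

```text
time: 15.85
tcp_pos: [0.5741, 0.0665, 0.1623]
orientation: [[-1.0, 0.02, 0.0], [0.02, 1.0, 0.001], [-0.0, 0.001, -1.0]]
contact_force: [-1.9, 7.7, 3.9]
gripper_width: 0.0108
```

```bash
python3 -m handwheel '[{"x":0,"y":-0.76,"z":0.46,"twist":0},{"x":0,"y":-0.74,"z":0.50,"twist":0},{"x":0,"y":-0.71,"z":0.54,"twist":0},{"x":0,"y":-0.68,"z":0.57,"twist":0},{"x":0,"y":-0.64,"z":0.61,"twist":0}]'
python3 -m handwheel '[{"x":0,"y":0,"z":0,"twist":0},{"x":0,"y":0,"z":0,"twist":0},{"x":0,"y":0,"z":0,"twist":0},{"x":0,"y":0,"z":0,"twist":0},{"x":0,"y":0,"z":0,"twist":0}]'
python3 - <<'E'
from h import *
s=manip.state();print(s['tcp_pos'],s['contact_force'],s['moment'],s['gripper_width'])
b=read_camera('side');a=read_camera('scene');w=read_camera('wrist')
cv2.imwrite('pics/s10.png',cv2.resize(b[80:280,230:430],None,fx=3,fy=3,interpolation=cv2.INTER_CUBIC))
cv2.imwrite('pics/a10.png',cv2.resize(a[110:250,350:510],None,fx=5,fy=4.2,interpolation=cv2.INTER_CUBIC))
cv2.imwrite('pics/w10.png',w)
E
```

```text
time: 16.48
tcp_pos: [0.5733, 0.0314, 0.1354]
orientation: [[-1.0, 0.02, -0.0], [0.02, 1.0, 0.002], [0.0, 0.002, -1.0]]
contact_force: [-3.7, 7.0, 4.6]
gripper_width: 0.0111
time: 17.1
tcp_pos: [0.5733, 0.0316, 0.1354]
orientation: [[-1.0, 0.02, -0.0], [0.02, 1.0, 0.001], [0.0, 0.001, -1.0]]
contact_force: [-2.7, 6.3, 3.0]
gripper_width: 0.0112
[0.57330444 0.03158367 0.13541233] [-2.71355765  6.2669394   3.01957072] [ 1.15648811  0.52695072 -0.00212118] 0.01116183111345925
```

View pics/s10.png

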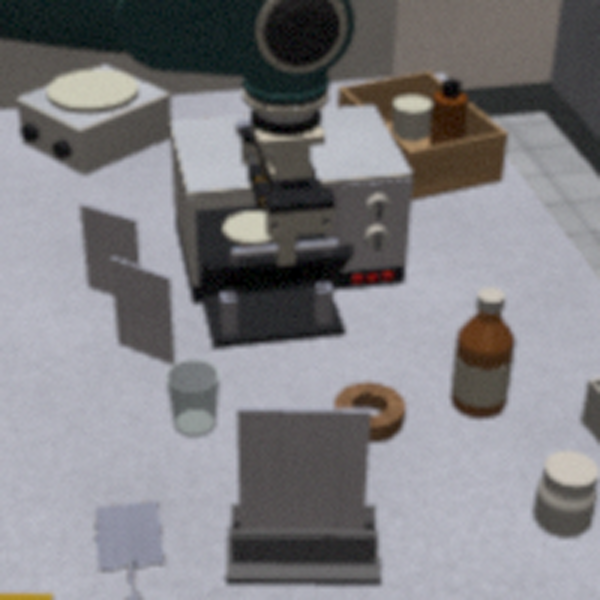

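View pics/a10.png

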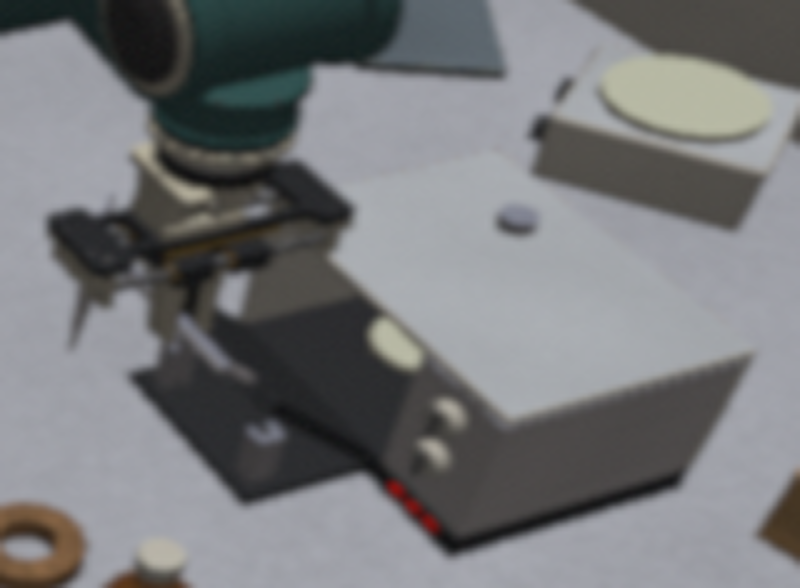

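View pics/w10.png

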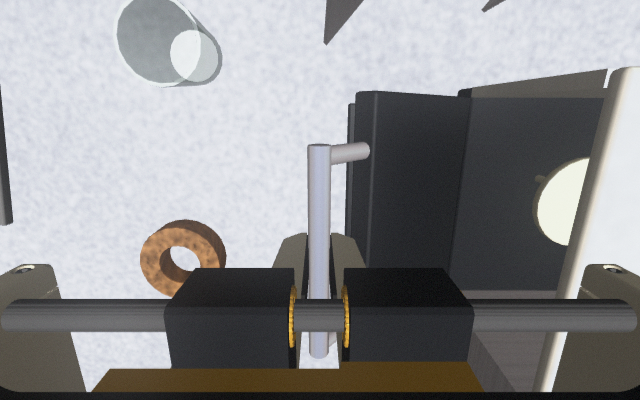

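Run:
```python
from h import *
c=get_calibration('wrist')
p=plane(c,(319,149),.153); print(p)
print('angle from bar y',np.degrees(np.arcsin((0.1524-p[1])/.17)))
s=manip.state();print(s['time'],s['tcp_pos'],s['qd'].round(4),s['contact_force'])
manip.job_done()
```

```text
[0.51368185 0.0319288  0.153     ]
angle from bar y 45.125515560052776
17.25 [0.57331506 0.03157263 0.13539426] [ 0.0009 -0.0003 -0.0003 -0.0008  0.0006  0.0007] [-1.7878997   5.86383001  3.53273678]
the job is handed in; nothing more can be done
```

The job was handed in at 17.25 s of the 61 s allowed, with the gripper holding the door at about 45 degrees. No verdict was reported.

- **Shield:** I lifted the plate straight up out of its guides and lowered it into the grey stand. The vertical force went from −4 to +6 N as it reached the slot floor, and I then opened the gripper. Pictures after release show it standing upright and centred in the slot, with the fingers well away from it.
- **Door:** I took the bar with a 30 N grip and pulled it along its arc. The tool's travel gives an angle of 44.8 degrees, and the bar's position in the wrist picture gives 45.1 degrees. The arm was still and carried about 6 to 7 N, which fits the spring.
- **Labware:** Everything the last pictures show stands where it was. They no longer cover the dish and most of the spatula, but the arm passed well above or clear of everything.
- **Mismatch:** The gripper read 10.4 to 11.2 mm on the 12 mm bar and 4.3 to 5.0 mm on the 5 mm plate. I put this down to soft pads, and neither grip slipped.

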